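Put the breakfast pots away

ROBOT

A 7-joint arm with a two-finger parallel gripper is mounted at the origin on the work surface. World frame = base frame: x ahead of the robot, y to its left, z up, the work surface at z = 0. Lengths are in m, angles in rad, forces in N, time in s.
With the tool pointing down it reaches from about 0.4 to 0.9 m from the base axis. Payload 5.6 kg.
Tool frame: the origin (TCP) lies midway between the tips of the shut fingers; the grasp point (between the pads) lies 19 mm behind it; y points along the fingers, z is the direction in which the jaws open and shut, and the axes are right-handed (so a half turn about y gives the same grasp; the last joint's range is limited). The gripper opens to 92 mm and grips with 3 to 60 N. Pads are 20 mm wide; open, the fingers measure 128 mm over their backs; the gripper's body (75 mm by 189 mm) begins 69 mm behind the grasp point.
Start: joints at [-1.343, 0.468, -0.012, 1.603, 0.006, 1.071, -0.056], TCP at [0.174, 0.626, 0.215] pointing down, gripper open.
Joint ranges: [-2.53, 2.53], [-0.31, 2.02], [-1.57, 1.55], [0.28, 2.44], [-1.29, 4.43], [0.15, 1.84], [-2.92, 2.92]. Speed limits (rad/s): [2.57, 2.57, 3.14, 3.14, 3.14, 3.14, 3.14].

INTERFACE

Orientations are given as a 3x3 rotation matrix whose columns are the frame's x, y, z axes.
In Python, from station import env, effector, solver, viewer, workorder, search_frame, tip_of gives the robot as it stands. Calls block until the motion is done:
- env.reach(position, orientation): joint-space move of the TCP to a pose.
- env.movel(position, frame=None, rate=0.15): straight line of the TCP; frame=None keeps the orientation; rate is the mean speed in m/s.
- env.goto_joints(angles): joint-space move.
- effector.release() and effector.grasp(squeeze=None): open the fingers fully, or close them until they stop; squeeze is the grip in N (None keeps the last).
- env.pause(seconds).
- solver.inverse_kinematics(position, orientation): joint angles nearest the present ones, or None.
- env.sense(): the state.
- viewer.read_camera(name): name is "side" or "top" or "wrist"; returns (picture, depth): 480x640x3 uint8, red, green, blue; 480x640 float32, m along the optical axis (not along the pixel's ray), 0 where there is no reading.
- viewer.camera_info(name): a dict with "intrinsics" (3x3 intrinsics, pixels), "dist_coeffs" ([k1, k2, p1, p2, k3] as OpenCV has them; the pictures are not rectified), "eye" and "rotation" of the camera in the world; the wrist camera has in their place "T_tool_cam" (4x4, takes a point from camera to tool coordinates, whose origin is the TCP and whose axes are the tool frame's). Camera axes: x right, y up, looking along -z (the intrinsics and any distortion apply to the point x, -y, -z); pixel columns grow to the right and rows downward; lengths in m; the calibration is good to about 2 mm. A picture is of the moment at which its call begins: read the wrist's pose just before it. camera_info takes no time and is no camera call.
A pose or a line that the arm cannot do raises env.PlanningError and nothing moves.
- workorder.finish_job(): hands the job in, once; it reports no verdict.
Trained networks look in the newest picture that a camera, given by its name, has taken for a name from the list of things; names that differ only in an ending like _2 or _b are one class to them, and where a whole thing is asked for, a point or a joint stands for the part that bears it (a point fixed in the world has none). Each returns a list of dicts, best first, with "score" (0 to 1); they miss things now and then, are a little off and sometimes report something else, mostly with a low value. They report only what shows in the picture. A call takes as long as a camera call.
- search_frame(camera, name): "at" ([x, y, z] in m, in world coordinates, good to about 4 mm: the middle of the surface that is visible of it).
- tip_of(camera, name): "at" ([x, y, z] in m, in world coordinates, good to about 4 mm: a listed point, or the origin of a listed thing).
The state is a dict: "t": time; "joint_positions": joint angles; "joint_velocities": joint speeds; "tau": joint torques, N m; "ee_pos": TCP position; "tcp_rot": TCP orientation; "wrist_force": force on the tool from outside, world axes, zero at the start; "moment": the same for the moment, N m; "gripper_width": finger opening in m.
Only numpy, scipy, OpenCV 4.12 (cv2) and the standard library are available. Lean on these libraries where they do the work, as an engineer would, in place of code of your own. Each camera call takes 0.05 s, during which the arm holds its last target.

TASK

Clear the used yellow mug off the tray and stand it upright in the grey washing-up tub; stand every jam pot that is out on the tray and put the lid of its own colour squarely on it, seated and level, while the tray is still out in front of the counter shelf. Then slide the loaded tray in under the shelf until it is fully home against the stop, every pot still upright with its lid on. A lid whose pot is missing is not needed; don't disturb the jar, can and bottle standing by.

Things in the scene. Friction and masses are not known exactly. Their poses are not given: they have to be found in the camera images.
- shelf: Fixed wooden counter shelf. Origin on the worktop midway between its two guides; +x is the way in (about world +y). Guides 30 mm high, x -130 to 130 mm, inner faces at y +-49 mm; splayed lead-ins out to x -173 (mouth 144 wide). Stop face at x 130. Frame and open wire top, 125 to 138 mm high, over x -76 to 136. Tray fully home: its origin at x 5 mm
- tray: Wooden tray with arched handle, slides on the worktop, 0.28 kg. Origin under the centre of its 250 x 90 mm box (x by y): floor 5 mm up, rim 14 mm high, 5 mm thick. +x is the end that goes in first; the handle is at the -x end (overall x -200 to 125 mm)
- tray_handle (a point): Centre of the handle's level bar, 160 mm behind the tray's origin and 51 mm above its underside: 60 mm long along the tray's x, 14 mm wide, 14 mm thick; open space of about 38 mm below it
- cup: Used yellow mug, 60 mm across at the top, 55 mm high, ring handle toward its local +y reaching 66 mm from the axis; origin at the centre of its foot. It starts standing on the tray
- tub: Fixed grey open washing-up tub, 170 x 180 mm (x by y), 40 mm high, walls 4 mm, floor 4 mm thick; origin on the worktop under its centre
- pot_red: Red open straight-sided jam pot, 58 mm diameter, 60 mm high, wall 4 mm; origin at the centre of its foot. 0.1 to 0.2 kg. May be absent
- pot_red_rim (a point): Centre of the red pot's mouth, level with the rim (50 mm inner diameter)
- lid_red: Red loose lid of the red pot: plug below 43 mm diameter and 6 mm deep, disc 62 mm diameter from 6 to 11 mm up, knob 18 mm diameter from 11 to 33 mm up. Origin at the centre of the plug's underside; seated, it lies 6 mm below the pot's rim. Starts upright on the worktop, 0.04 kg
- pot_blue: Blue open straight-sided jam pot, 58 mm diameter, 60 mm high, wall 4 mm; origin at the centre of its foot. 0.1 to 0.2 kg. May be absent
- pot_blue_rim (a point): Centre of the blue pot's mouth, level with the rim (50 mm inner diameter)
- lid_blue: Blue loose lid of the blue pot: plug below 43 mm diameter and 6 mm deep, disc 62 mm diameter from 6 to 11 mm up, knob 18 mm diameter from 11 to 33 mm up. Origin at the centre of the plug's underside; seated, it lies 6 mm below the pot's rim. Starts upright on the worktop, 0.04 kg
- pot_white: White open straight-sided jam pot, 58 mm diameter, 60 mm high, wall 4 mm; origin at the centre of its foot. 0.1 to 0.2 kg. May be absent
- pot_white_rim (a point): Centre of the white pot's mouth, level with the rim (50 mm inner diameter)
- lid_white: White loose lid of the white pot: plug below 43 mm diameter and 6 mm deep, disc 62 mm diameter from 6 to 11 mm up, knob 18 mm diameter from 11 to 33 mm up. Origin at the centre of the plug's underside; seated, it lies 6 mm below the pot's rim. Starts upright on the worktop, 0.04 kg
- jar: Amber jar, bystander, 60 mm diameter, 90 mm high, origin at its foot
- can: Can with a red label, bystander, 60 mm diameter, 85 mm high, origin at its foot
- bottle: Green bottle, bystander, 60 mm diameter, 170 mm high, origin at its foot

How it is judged:
On the way, in this order (a step that is already met when the one before it is completed fails the run):
1. with the tray still out in front of the shelf, the mug is in the tub and every pot present is on the tray with its own lid seated (x of cup in the frame of tub between -0.06 and 0.06 m and y of cup in the frame of tub between -0.06 and 0.06 m and z of cup in the frame of tub below 0.012 m and angle between cup's own z axis and vertical below 0.1 rad and x of pot_red in the frame of tray between -0.105 and 0.105 m and y of pot_red in the frame of tray between -0.03 and 0.03 m and z of pot_red in the frame of tray between 0.002 and 0.01 m and angle between each of pot_red, pot_blue, pot_white's own z axis and vertical below 0.06 rad and horizontal distance between lid_red and pot_red_rim below 0.007 m and z of lid_red in the frame of pot_red between 0.05 and 0.0575 m and angle between the z axis of lid_red and the z axis of pot_red, either way round below 0.06 rad and x of pot_blue in the frame of tray between -0.105 and 0.105 m and y of pot_blue in the frame of tray between -0.03 and 0.03 m and z of pot_blue in the frame of tray between 0.002 and 0.01 m and horizontal distance between lid_blue and pot_blue_rim below 0.007 m and z of lid_blue in the frame of pot_blue between 0.05 and 0.0575 m and angle between the z axis of lid_blue and the z axis of pot_blue, either way round below 0.06 rad and x of pot_white in the frame of tray between -0.105 and 0.105 m and y of pot_white in the frame of tray between -0.03 and 0.03 m and z of pot_white in the frame of tray between 0.002 and 0.01 m and horizontal distance between lid_white and pot_white_rim below 0.007 m and z of lid_white in the frame of pot_white between 0.05 and 0.0575 m and angle between the z axis of lid_white and the z axis of pot_white, either way round below 0.06 rad and x of tray in the frame of shelf below -0.2 m), for 0.2 s.
2. the loaded tray is fully home (x of tray in the frame of shelf above -0.003 m and angle between the x axis of tray and the x axis of shelf, either way round below 0.06 rad and angle between tray's own z axis and vertical below 0.03 rad), for 0.2 s.
At the end, for the whole second after the job is handed in: Tray within 8 mm of the stop and 0.06 rad of straight; each pot present upright (0.06 rad) on the tray, its own lid centred within 7 mm, down on the rim within 3.5 mm and level (0.06 rad); mug upright in the tub (0.1 rad); all at rest (all of step 2 and x of cup in the frame of tub between -0.06 and 0.06 m and y of cup in the frame of tub between -0.06 and 0.06 m and z of cup in the frame of tub below 0.012 m and angle between cup's own z axis and vertical below 0.1 rad and x of pot_red in the frame of tray between -0.105 and 0.105 m and y of pot_red in the frame of tray between -0.03 and 0.03 m and z of pot_red in the frame of tray between 0.002 and 0.01 m and angle between each of pot_red, pot_blue, pot_white's own z axis and vertical below 0.06 rad and horizontal distance between lid_red and pot_red_rim below 0.007 m and z of lid_red in the frame of pot_red between 0.05 and 0.0575 m and angle between the z axis of lid_red and the z axis of pot_red, either way round below 0.06 rad and x of pot_blue in the frame of tray between -0.105 and 0.105 m and y of pot_blue in the frame of tray between -0.03 and 0.03 m and z of pot_blue in the frame of tray between 0.002 and 0.01 m and horizontal distance between lid_blue and pot_blue_rim below 0.007 m and z of lid_blue in the frame of pot_blue between 0.05 and 0.0575 m and angle between the z axis of lid_blue and the z axis of pot_blue, either way round below 0.06 rad and x of pot_white in the frame of tray between -0.105 and 0.105 m and y of pot_white in the frame of tray between -0.03 and 0.03 m and z of pot_white in the frame of tray between 0.002 and 0.01 m and horizontal distance between lid_white and pot_white_rim below 0.007 m and z of lid_white in the frame of pot_white between 0.05 and 0.0575 m and angle between the z axis of lid_white and the z axis of pot_white, either way round below 0.06 rad and linear speed of each of tray, cup, pot_red, pot_blue, pot_white, lid_red, lid_blue, lid_white below 0.02 m/s); the robot touches nothing.
It fails at once if the jar, can or bottle is shifted more than 30 mm or tipped (distance of any of jar, can, bottle from where it was at the start of the episode above 0.03 m or angle between any of jar, can, bottle's own z axis and vertical above 0.3 rad).
Of pot_red, pot_blue, pot_white only 2 to 3 are there at a start; the rules pass over those that are not, and their reading is None.
At some moment in a run one of pot_red, lid_red, pot_blue, lid_blue, pot_white, lid_white may be knocked a few centimetres aside while the robot is not near it.
Once in a run the grip may slacken for a moment while it holds something.
It also fails if it takes over 210 s, if anything falls off the work surface, if the arm or the gripper's body presses on something with over 40 N, if the wrist force passes 120 N, or if a joint passes its speed limit or range.

## Working session

There is one attempt and no reset: what is moved stays moved. The work goes in short steps, each a Python script; the robot and the scene stay as the last script left them, time stands still between calls to the robot, and variables do not carry over. Pictures are saved under pics/ and viewed, and the job is handed in when it is done.

```bash
ls; mkdir -p pics; cat > h.py <<'E'
import numpy as np, cv2
from station import env, effector, solver, viewer, workorder, search_frame, tip_of
def snap(cam,name):
    p,d=viewer.read_camera(cam); cv2.imwrite(f'pics/{name}.png',cv2.cvtColor(p,cv2.COLOR_RGB2BGR)); return p,d
E
python3 - <<'E'
from h import *
s=env.sense(); print(s['t'],s['ee_pos'],s['tcp_rot'],s['gripper_width'])
for c in ['side','top']:
    snap(c,c+'0'); i=viewer.camera_info(c); print(c,i['eye'],i['rotation'],i['intrinsics'],i['dist_coeffs'])
    for n in ['shelf','tray','tray_handle','cup','tub','pot_red_rim','pot_blue_rim','pot_white_rim','pot_red','pot_blue','pot_white','lid_red','lid_blue','lid_white','jar','can','bottle']:
        r=tip_of(c,n); print(n,[(np.round(q['at'],3).tolist(),round(q['score'],2)) for q in r[:2]])
print(viewer.camera_info('wrist'))
print(env.sense()['t'])
E
```

```text
pics
0.0 [0.17375829 0.62573333 0.21363879] [[ 9.63551308e-01 -3.89400554e-04  2.67523319e-01]
 [-2.67523586e-01 -1.75530363e-03  9.63549713e-01]
 [ 9.43778613e-05 -9.99998384e-01 -1.79549894e-03]] 0.09216362896781471
side [ 0.07353509 -0.73618819  0.6306111 ] [[ 0.78667685  0.34936077 -0.50900548]
 [-0.61735013  0.45088293 -0.64465759]
 [ 0.00428381  0.82137181  0.57037707]] [[446.28206876   0.         313.08626081]
 [  0.         446.28206876 238.67103012]
 [  0.           0.           1.        ]] [-0.10480443  0.          0.          0.          0.        ]
shelf [([0.587, 0.239, -0.0], 0.92)]
tray [([0.56, -0.065, 0.003], 0.79)]
tray_handle [([0.557, -0.226, 0.05], 0.83)]
cup [([0.566, -0.027, 0.01], 0.94), ([0.444, -0.058, 0.058], 0.62)]
tub [([0.384, 0.292, -0.004], 0.95)]
pot_red_rim [([0.411, -0.27, 0.061], 0.9), ([0.444, 0.068, -0.004], 0.43)]
pot_blue_rim [([0.443, -0.059, 0.059], 0.71), ([0.772, -0.0, -0.002], 0.39)]
pot_white_rim []
pot_red [([0.411, -0.273, -0.003], 0.89)]
pot_blue [([0.447, -0.063, 0.002], 0.79)]
pot_white []
lid_red [([0.5, -0.357, 0.002], 0.75)]
lid_
[... 1403 characters left out ...]
], 0.85)]
bottle [([0.735, 0.238, 0.001], 0.97), ([0.445, -0.064, -0.001], 0.65)]
{'intrinsics': array([[347.03867867,   0.        , 323.71706154],
       [  0.        , 347.03867867, 234.60202183],
       [  0.        ,   0.        ,   1.        ]]), 'dist_coeffs': array([-0.02359357,  0.        ,  0.        ,  0.        ,  0.        ]), 'T_tool_cam': array([[ 5.57029965e-04, -9.60605295e-01, -2.77915738e-01,
        -7.87630907e-02],
       [-1.66366397e-05,  2.77915772e-01, -9.60605446e-01,
        -1.70910609e-01],
       [ 9.99999845e-01,  5.39709602e-04,  1.38826169e-04,
         6.30692813e-04],
       [ 0.00000000e+00,  0.00000000e+00,  0.00000000e+00,
         1.00000000e+00]])}
1.8
```

View pics/side0.png

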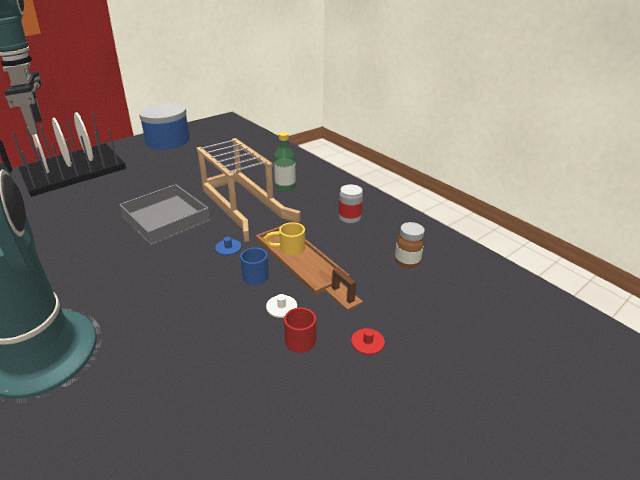

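View pics/top0.png

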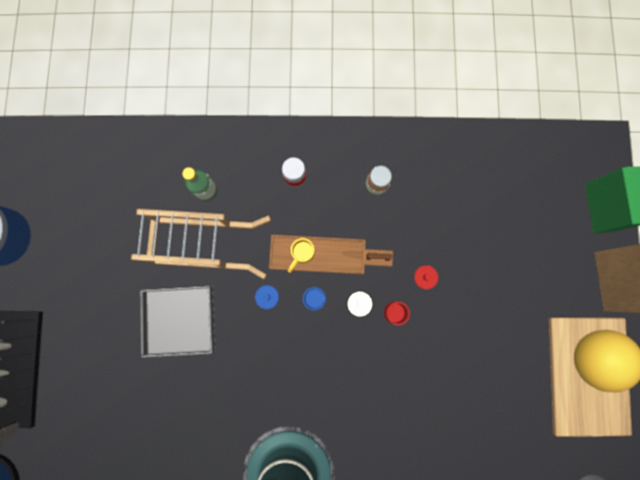

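The images show both pots standing upright: red at top-view pixel (397,313) and blue at (315,299). There's no white pot, so the white lid isn't needed. The mug is at (302,250), with its handle towards the lower left. Next I'll refine the tray, shelf and mug geometry from depth.

```bash
cat >> h.py <<'E'
def cloud(cam,p,d,pose=None):
    i=viewer.camera_info(cam); K=i['intrinsics']
    v,u=np.nonzero(d>0); n=cv2.undistortPoints(np.stack([u,v],1).astype(np.float64)[:,None],K,i['dist_coeffs'])[:,0]
    z=d[v,u]; P=np.stack([n[:,0]*z,-n[:,1]*z,-z],1)
    if cam=='wrist':
        T=i['T_tool_cam']; P=P@T[:3,:3].T+T[:3,3]; P=P@np.array(pose['tcp_rot']).T+np.array(pose['ee_pos'])
    else: P=P@np.array(i['rotation']).T+np.array(i['eye'])
    hsv=cv2.cvtColor(p,cv2.COLOR_RGB2HSV)[v,u]
    return P,hsv.astype(int),np.stack([u,v],1)
def circ(XY):
    A=np.c_[2*XY,np.ones(len(XY))]; b=(XY**2).sum(1); s=np.linalg.lstsq(A,b,rcond=None)[0]; return s[:2],np.sqrt(s[2]+s[0]**2+s[1]**2)
def down(a):
    c,s=np.cos(a),np.sin(a); return np.array([[s,0,c],[-c,0,s],[0,-1,0]])
E
python3 - <<'E'
from h import *
p,d=snap('top','top1'); P,h,uv=cloud('top',p,d)
def rep(n,m):
    Q=P[m]; print(n,len(Q),'min',Q.min(0).round(3),'max',Q.max(0).round(3),'med',np.median(Q,0).round(3)); return Q
near=lambda x,y,r:(np.hypot(P[:,0]-x,P[:,1]-y)<r)
# table
m=near(0.6,-0.33,0.06); print('table z',np.median(P[m,2]))
for n,x,y in [('red',.411,-.27),('blue',.444,-.063),('cup',.569,-.028)]:
    m=near(x,y,.05)&(P[:,2]>(.05 if n!='cup' else .045)); Q=rep(n,m); print(circ(Q[:,:2]))
for n,x,y in [('lr',.505,-.354),('lb',.444,.065),('lw',.43,-.183)]:
    m=near(x,y,.05)&(P[:,2]>.006); Q=rep(n,m); print('mid',(Q.min(0)+Q.max(0))/2, circ(Q[:,:2]))
# cup handle
m=near(.569,-.028,.08)&(h[:,0]>20)&(h[:,0]<35)&(h[:,1]>150)&(P[:,2]>.015); Q=rep('cupall',m)
r=np.hypot(Q[:,0]-.569,Q[:,1]+.028); F=Q[r>.042]; print('handle',F.mean(0)) if len(F) else 0
# tray
m=(np.abs(P[:,0]-.56)<.08)&(P[:,1]>-.22)&(P[:,1]<.09)&(h[:,0]<20)&(h[:,1]>90)&(h[:,2]>60)&(P[:,2]<.025)
Q=rep('tray',m); print(cv2.minAreaRect((Q[:,:2]*1000).astype(np.float32)))
m=(np.abs(P[:,0]-.56)<.04)&(P[:,1]>-.30)&(P[:,1]<-.18)&(P[:,2]>.035); Q=rep('handle',m); 
print(cv2.minAreaRect((Q[:,:2]*1000).astype(np.float32)))
# shelf guides z~.03
m=(np.abs(P[:,0]-.585)<.12)&(P[:,1]>.05)&(P[:,1]<.42)&(P[:,2]>.02)&(P[:,2]<.036)
Q=rep('guides',m)
for y in np.arange(.05,.42,.02):
    w=Q[(Q[:,1]>=y)&(Q[:,1]<y+.02)]
    a=w[w[:,0]<.585]; b=w[w[:,0]>.585]
    print(round(y,2), a[:,0].min().round(4) if len(a) else None,a[:,0].max().round(4) if len(a) else None,b[:,0].min().round(4) if len(b) else None,b[:,0].max().round(4) if len(b) else None,len(a),len(b))
m=(np.abs(P[:,0]-.585)<.1)&(P[:,1]>.1)&(P[:,1]<.45)&(P[:,2]>.12)&(P[:,2]<.145); Q=rep('top',m); print(cv2.minAreaRect((Q[:,:2]*1000).astype(np.float32)))
m=(P[:,0]<.5)&(P[:,0]>.25)&(P[:,1]>.15)&(P[:,1]<.45)&(P[:,2]>.03)&(P[:,2]<.05); Q=rep('tub',m); print(cv2.minAreaRect((Q[:,:2]*1000).astype(np.float32)))
cv2.imwrite('pics/crop1.png',cv2.resize(cv2.cvtColor(p[190:370,130:440],cv2.COLOR_RGB2BGR),None,fx=2.5,fy=2.5,interpolation=cv2.INTER_CUBIC))
E
```

```text
table z 2.9663590414230612e-05
red 129 min [ 0.384 -0.301  0.051] max [ 0.438 -0.243  0.064] med [ 0.41  -0.272  0.06 ]
(array([ 0.41130163, -0.27143633]), np.float64(0.026782045357015758))
blue 116 min [ 0.419 -0.089  0.053] max [ 0.474 -0.033  0.066] med [ 0.446 -0.059  0.059]
(array([ 0.44570628, -0.06074444]), np.float64(0.02681627264844048))
cup 166 min [ 0.524 -0.057  0.045] max [0.598 0.001 0.065] med [ 0.562 -0.02   0.059]
(array([ 0.56398208, -0.02608317]), np.float64(0.029917945448003358))
lr 424 min [ 0.467 -0.385  0.006] max [ 0.534 -0.326  0.036] med [ 0.504 -0.353  0.011]
mid [ 0.50049258 -0.35529555  0.02116194] (array([ 0.50471414, -0.35567529]), np.float64(0.02189043609609943))
lb 436 min [0.4   0.034 0.006] max [0.478 0.105 0.037] med [0.447 0.064 0.011]
mid [0.43933174 0.0695966  0.02162727] (array([0.44712369, 0.06514393]), np.float64(0.022227761855194497))
lw 440 min [ 0.403 -0.21   0.006] max [ 0.471 -0.134  0.036] med [ 0.434 -0.179  0.011]
mid [ 0.43715427 -0.17220479  0.02141767] (array([ 0.43346306, -0.1795817 ]), np.float64(0.021979509431685355))
cupall 202
[... 966 characters left out ...]
 20 27
0.25 0.5272 0.5326 0.6372 0.6496 18 37
0.27 0.5291 0.5324 0.638 0.6491 16 27
0.29 0.4666 0.5348 0.6395 0.6521 21 36
0.31 0.5313 0.5345 0.6408 0.6519 15 24
0.33 0.5314 0.5368 0.6416 0.6543 19 38
0.35 0.5335 0.5843 0.5874 0.6531 19 59
0.37 0.5543 0.5839 0.5863 0.6452 57 73
0.39 None None None None 0 0
0.41 None None None None 0 0
top 1370 min [0.523 0.159 0.122] max [0.655 0.379 0.143] med [0.59  0.267 0.136]
((589.2171630859375, 269.00701904296875), (214.35226440429688, 123.5717544555664), 87.10564422607422)
tub 580 min [0.292 0.196 0.03 ] max [0.473 0.391 0.045] med [0.382 0.303 0.039]
((381.6049499511719, 293.6883544921875), (171.19227600097656, 184.4866943359375), 4.483224868774414)
```

View pics/crop1.png

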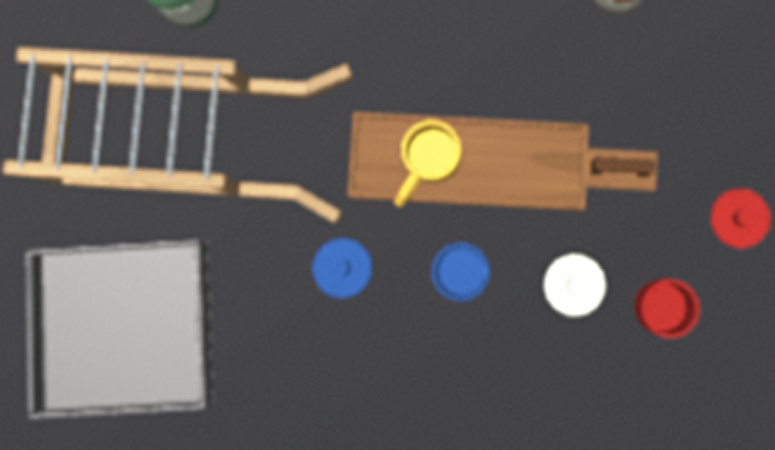

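```bash
cat >> h.py <<'E'
def st(tag=''):
    s=env.sense(); print(tag,'t',round(s['t'],2),'ee',np.round(s['ee_pos'],4).tolist(),'w',round(s['gripper_width'],4),'F',np.round(s['wrist_force'],1).tolist()); return s
E
python3 - <<'E'
from h import *
a=np.deg2rad(59); x,y=.566,-.027
env.reach([x,y,.2],down(a)); st()
env.movel([x,y,.09]); env.movel([x,y,.021],rate=.1); st()
effector.grasp(25); st('g')
env.movel([x,y,.2]); st('up'); snap('wrist','w0'); snap('side','s1')
E
```

```text
t 4.54 ee [0.5661, -0.0259, 0.1999] w 0.0921 F [0.1, -0.5, 0.5]
 t 6.27 ee [0.5664, -0.0272, 0.0213] w 0.0919 F [-0.9, 0.1, -0.1]
g t 6.87 ee [0.5661, -0.027, 0.0212] w 0.0583 F [-0.5, -0.4, 2.4]
up t 8.21 ee [0.5653, -0.0269, 0.1991] w 0.0585 F [-0.0, -0.6, -0.9]
```

View pics/w0.png

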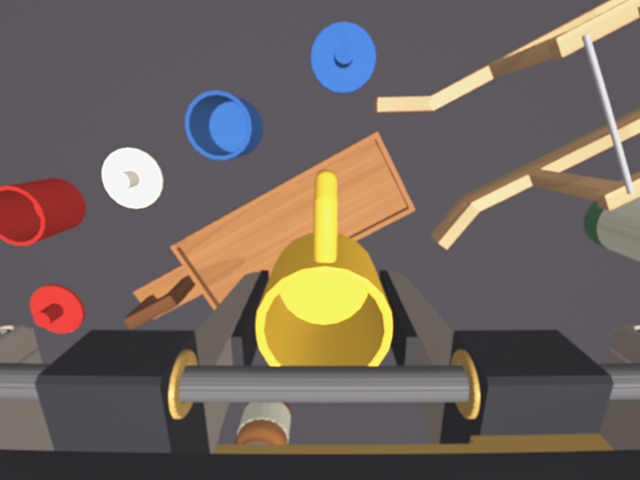

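The wrist view shows the mug held squarely at (325,325), with its handle pointing towards the camera. On to the tub.

```bash
python3 - <<'E'
from h import *
a=np.deg2rad(94); x,y=.385,.293
env.reach([x,y,.2],down(a)); st()
env.movel([x,y,.06]); s=st(); 
env.movel([x,y,.021],rate=.06); st()
effector.release(); env.movel([x,y,.2],rate=.25); st(); 
P=[.411,-.2715]
env.reach([.36,.1,.22],down(np.deg2rad(40)))
snap('top','t2'); p,d=snap('side','s2')
for n in ['cup','pot_red','pot_blue','lid_red','lid_blue','tub','tray']:
  for c in ['top','side']:
    print(c,n,[(np.round(q['at'],3).tolist(),round(q['score'],2)) for q in tip_of(c,n)[:2]])
st()
E
```

```text
t 9.68 ee [0.386, 0.292, 0.2001] w 0.0584 F [-0.6, -0.7, -1.5]
 t 10.77 ee [0.3857, 0.2933, 0.0606] w 0.0583 F [0.8, 0.8, -1.0]
 t 11.57 ee [0.385, 0.2928, 0.0207] w 0.0585 F [-0.8, 0.0, -1.2]
 t 13.08 ee [0.3842, 0.2925, 0.199] w 0.092 F [0.0, -0.2, -0.9]
top cup [([0.39, 0.291, 0.007], 0.75), ([0.442, -0.064, 0.061], 0.3)]
side cup [([0.384, 0.295, 0.005], 0.68)]
top pot_red [([0.411, -0.269, -0.0], 0.62)]
side pot_red [([0.412, -0.274, -0.003], 0.71)]
top pot_blue [([0.445, -0.061, 0.002], 0.66)]
side pot_blue [([0.446, -0.061, 0.003], 0.81)]
top lid_red [([0.506, -0.355, 0.0], 0.8)]
side lid_red [([0.502, -0.356, 0.0], 0.82), ([0.447, -0.058, 0.002], 0.19)]
top lid_blue [([0.446, 0.067, -0.002], 0.71), ([0.501, -0.353, -0.002], 0.59)]
side lid_blue [([0.447, 0.067, -0.003], 0.57)]
top tub [([0.38, 0.294, 0.003], 0.62)]
side tub [([0.381, 0.293, -0.004], 0.93)]
top tray [([0.562, -0.069, -0.0], 0.8)]
side tray [([0.564, -0.066, 0.004], 0.7), ([0.754, -0.226, -0.003], 0.4)]
 t 14.68 ee [0.36, 0.1, 0.22] w 0.092 F [-0.2, -0.4, -0.3]
```

View pics/t2.png

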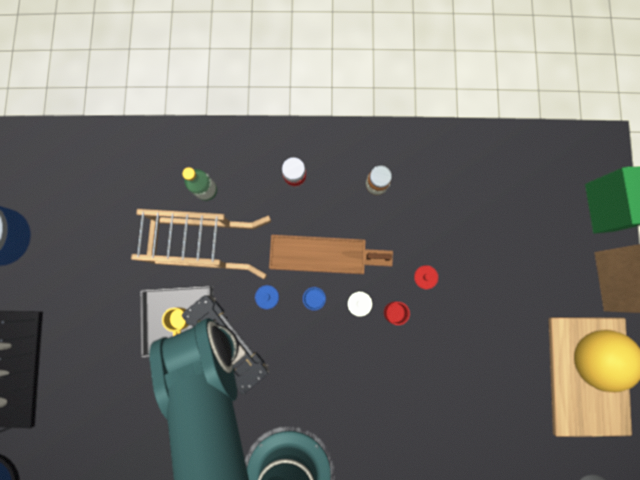

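View pics/s2.png

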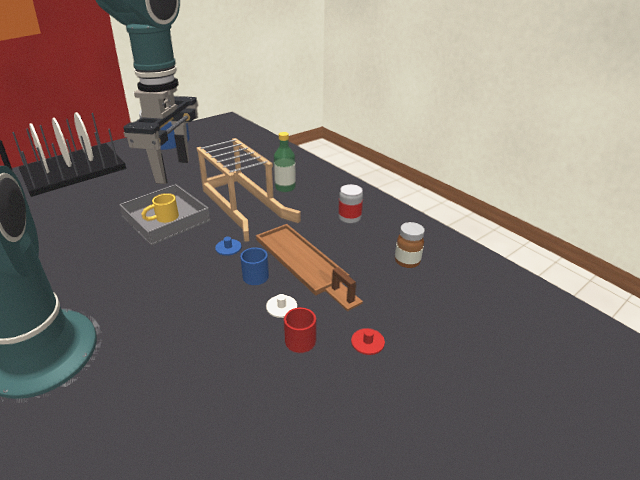

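The mug is upright in the tub at side-view pixel (163,208), and both networks put it near (0.387, 0.293). Next come the tray fit and the blue pot. I'll squeeze the pot from two directions to centre it, then carry it over.

```bash
cat >> h.py <<'E'
def trayfit(p,d):
    P,h,uv=cloud('top',p,d)
    m=(np.abs(P[:,0]-.56)<.065)&(P[:,1]>-.29)&(P[:,1]<.075)&(h[:,0]<20)&(h[:,1]>100)&(h[:,2]>70)&(P[:,2]<.025)&(P[:,2]>-.01)
    im=np.zeros(d.shape,np.uint8); im[uv[m][:,1],uv[m][:,0]]=1
    n,l,s,c=cv2.connectedComponentsWithStats(im); k=1+np.argmax(s[1:,4]); sel=l[uv[:,1],uv[:,0]]==k
    Q=P[sel]; B=Q[Q[:,1]>-.185]
    return cv2.minAreaRect((B[:,:2]*1000).astype(np.float32)),Q
def pick(x,y,z,a1,a2,lift=.10,sq=(6,20)):
    """centre by a squeeze along a1, then grip along a2 (rad)"""
    env.reach([x,y,max(.16,lift)],down(a1)); env.movel([x,y,z],rate=.2); effector.grasp(sq[0]); st('c1')
    effector.release(); env.movel([x,y,lift],rate=.25); env.reach([x,y,lift],down(a2)); env.movel([x,y,z],rate=.2)
    effector.grasp(sq[1]); st('c2')
E
python3 - <<'E'
from h import *
p,d=viewer.read_camera('top'); r,Q=trayfit(p,d); print(r,len(Q),Q.min(0),Q.max(0))
pick(.446,-.061,.023,np.deg2rad(90),np.deg2rad(-2))
env.movel([.446,-.061,.12]); st('up'); snap('side','s3')
E
```

```text
((562.5931396484375, -63.673553466796875), (244.8134765625, 91.11637878417969), 87.59521484375) 3510 [ 0.51277588 -0.26764828 -0.00514538] [0.6119034  0.05994416 0.02170378]
c1 t 17.69 ee [0.4462, -0.0608, 0.0233] w 0.0582 F [-0.8, 1.3, 5.1]
c2 t 21.1 ee [0.4461, -0.0608, 0.0233] w 0.0575 F [-1.2, 1.5, 5.6]
up t 21.9 ee [0.4455, -0.0606, 0.1194] w 0.0578 F [-0.2, -0.1, -0.9]
```

View pics/s3.png

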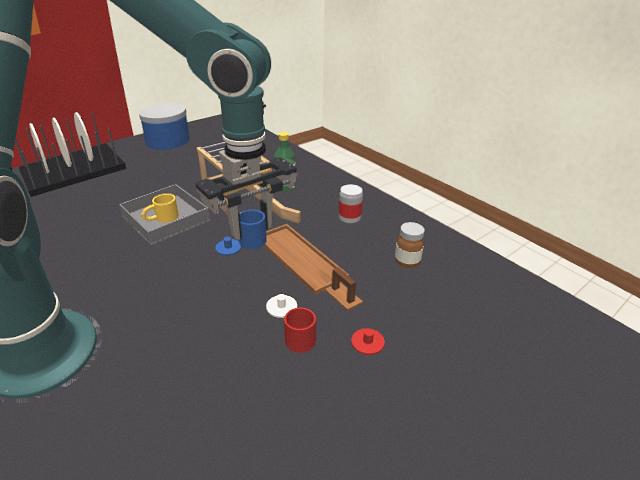

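Tray: origin about (0.562, -0.066), yaw about 87.6°. The handle fit agrees with that. Now I'll place the blue pot at tray x = +50 mm and fetch its lid.

```bash
python3 - <<'E'
from h import *
a=np.deg2rad(-2); x,y=.5644,-.016
env.movel([x,y,.12],rate=.2); st(); env.movel([x,y,.05]); env.movel([x,y,.0285],rate=.05); st('dn')
effector.release(); s=st('rel'); env.movel([x,y,.13],rate=.25)
snap('wrist','w3')
p,d=viewer.read_camera('top'); print([(np.round(q['at'],4).tolist(),round(q['score'],2)) for q in tip_of('top','lid_blue')])
pick(.446,.066,.0145,np.deg2rad(90),np.deg2rad(-40),lift=.09,sq=(4,25))
env.movel([.446,.066,.05]); st('up'); snap('side','s4'); snap('wrist','w4')
E
```

```text
t 22.73 ee [0.5631, -0.0168, 0.1195] w 0.0576 F [0.5, -0.7, -1.3]
dn t 23.93 ee [0.5643, -0.0159, 0.0282] w 0.0577 F [-0.1, -0.5, -0.4]
rel t 24.59 ee [0.5644, -0.016, 0.0285] w 0.0922 F [1.7, -0.0, 0.3]
[]
c1 t 28.3 ee [0.446, 0.0659, 0.0145] w 0.0176 F [-0.1, 0.3, -0.9]
c2 t 33.16 ee [0.446, 0.0659, 0.0145] w 0.0169 F [1.1, 0.0, -0.0]
up t 33.54 ee [0.4461, 0.0664, 0.0499] w 0.0172 F [-0.3, 0.4, -0.1]
```

View pics/s4.png

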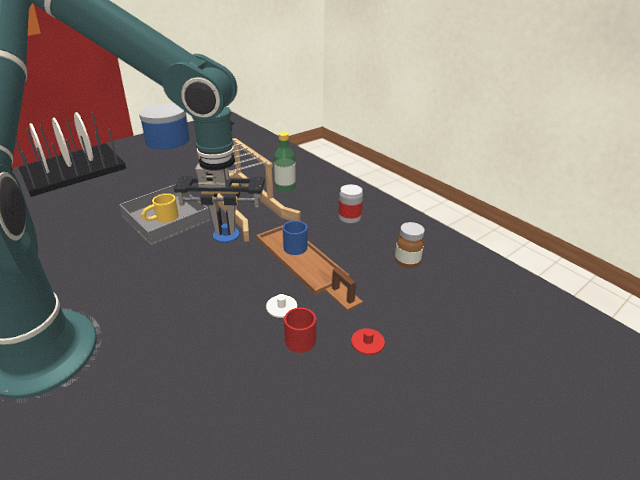

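View pics/w4.png

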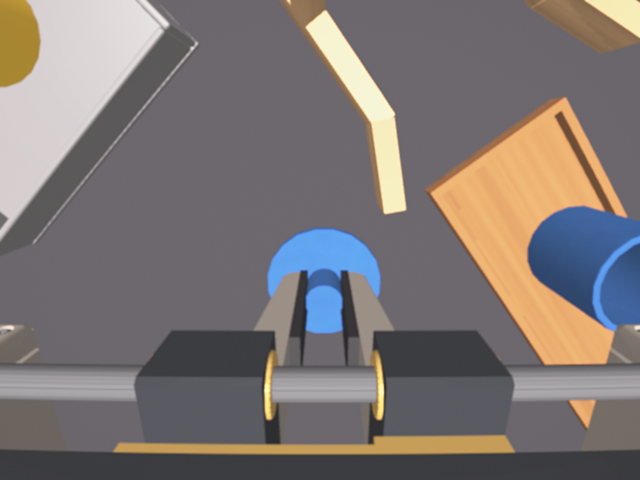

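View pics/w3.png

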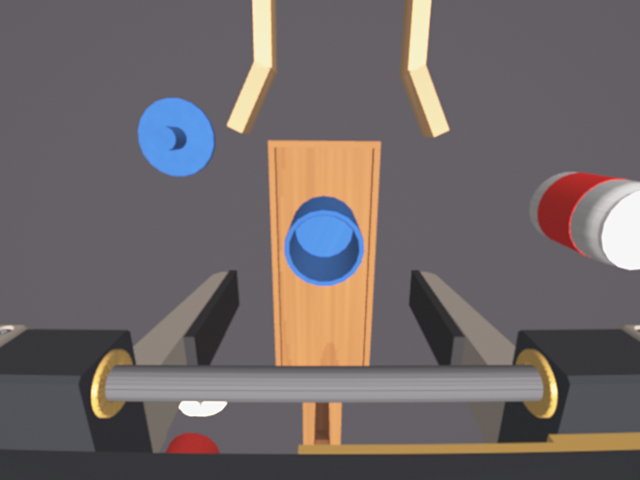

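The blue lid is gripped by its knob at wrist pixel (325,285) and looks level. The pot stands centred on the tray. I'll check the rim is still where I left it, then lower the lid.

```bash
python3 - <<'E'
from h import *
a=np.deg2rad(-40); x,y=.5644,-.016
env.movel([.446,.066,.16]); 
env.reach([x-.03,y,.16],down(a)); s=st()
p,d=viewer.read_camera('side')
print([(np.round(q['at'],4).tolist(),round(q['score'],2)) for q in tip_of('side','pot_blue_rim')[:2]])
env.movel([x,y,.16]); st(); snap('wrist','w5')
env.movel([x,y,.095],rate=.1); st(); env.pause(.2)
for z in [.080,.077,.0745]:
    env.movel([x,y,z],rate=.03); s=st('z')
    if s['wrist_force'][2]>4: break
snap('side','s5')
E
python3 -c "
import cv2;i=cv2.imread('pics/s5.png');cv2.imwrite('pics/s5c.png',cv2.resize(i[150:320,180:400],None,fx=3,fy=3))"
```

```text
t 35.08 ee [0.5338, -0.0171, 0.159] w 0.0171 F [-0.1, 0.2, -0.7]
[([0.5731, -0.0335, 0.068], 0.81)]
 t 35.52 ee [0.5639, -0.0152, 0.1596] w 0.0169 F [-1.0, 0.0, -0.1]
 t 36.38 ee [0.5647, -0.0164, 0.0952] w 0.0173 F [0.1, -0.1, -0.2]
z t 37.23 ee [0.5644, -0.0161, 0.0798] w 0.0172 F [-0.2, -0.5, -0.5]
z t 37.48 ee [0.565, -0.0164, 0.0787] w 0.0171 F [-3.0, 1.0, 13.1]
```

View pics/s5c.png

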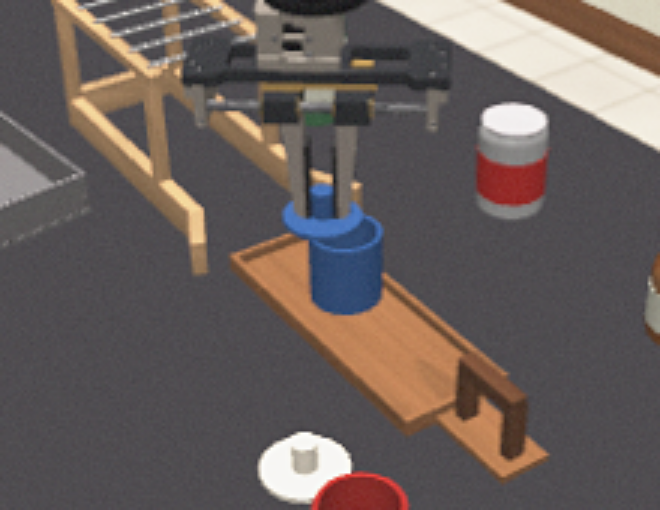

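View pics/w5.png

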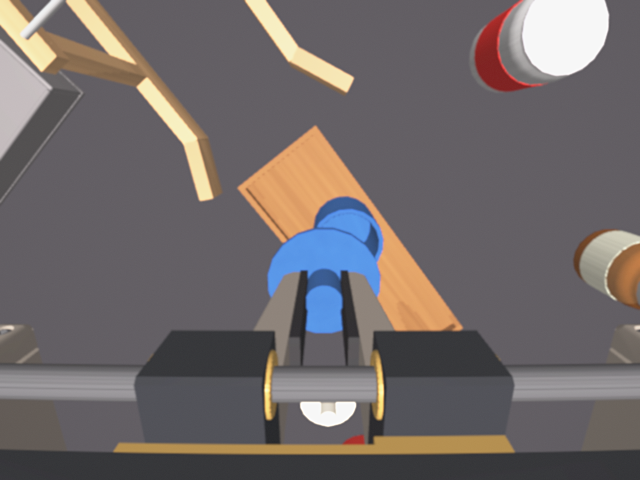

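The knock had already happened: the network had put the rim at (0.573, -0.034), and the picture shows the lid resting on the pot's edge, left of the mouth at (345,235). I should have stopped on that reading. Backing off to measure again.

```bash
cat >> h.py <<'E'
def rim(cam,x,y,zlo=.058,zhi=.075,r=.05,hue=None,pose=None,pd=None):
    p,d=pd if pd is not None else viewer.read_camera(cam); P,h,uv=cloud(cam,p,d,pose)
    m=(np.hypot(P[:,0]-x,P[:,1]-y)<r)&(P[:,2]>zlo)&(P[:,2]<zhi)
    if hue: m&=(h[:,0]>hue[0])&(h[:,0]<hue[1])&(h[:,1]>100)
    Q=P[m]; c,R=circ(Q[:,:2])
    for _ in range(3):
        k=np.abs(np.hypot(*(Q[:,:2]-c).T)-R)<.006; c,R=circ(Q[k,:2])
    return c,R,len(Q),np.median(Q[:,2])
E
python3 - <<'E'
from h import *
env.movel([.5644,-.016,.16],rate=.2); env.reach([.44,.10,.18],down(np.deg2rad(-40))); st()
p,d=snap('top','t6'); snap('side','s6')
for i in range(2): print(rim('top',.573,-.033,hue=(95,130)))
print(rim('side',.573,-.033,hue=(95,130)))
for n in ['pot_blue_rim','pot_blue','tray']:
  for c in ['top','side']:
    print(c,n,[(np.round(q['at'],3).tolist(),round(q['score'],2)) for q in tip_of(c,n)[:2]])
print(trayfit(p,d)[0])
s=env.sense(); snap('wrist','w6')
E
python3 -c "
import cv2;i=cv2.imread('pics/s6.png');cv2.imwrite('pics/s6c.png',cv2.resize(i[130:360,160:400],None,fx=2.5,fy=2.5))
i=cv2.imread('pics/t6.png');cv2.imwrite('pics/t6c.png',cv2.resize(i[180:370,220:440],None,fx=3,fy=3))"
```

```text
t 38.82 ee [0.4404, 0.0999, 0.1797] w 0.0176 F [0.1, -1.6, -0.6]
(array([ 0.57454684, -0.03207121]), np.float64(0.026216314808040184), 81, np.float64(0.06458797580039044))
(array([ 0.57457329, -0.03204802]), np.float64(0.026218552426212956), 80, np.float64(0.06469396536573013))
(array([ 0.57369902, -0.03454709]), np.float64(0.026717930208496752), 186, np.float64(0.0633434345084899))
top pot_blue_rim [([0.572, -0.038, 0.065], 0.68)]
side pot_blue_rim [([0.573, -0.031, 0.068], 0.58)]
top pot_blue [([0.576, -0.032, 0.002], 0.96), ([0.437, 0.1, 0.166], 0.54)]
side pot_blue [([0.576, -0.032, 0.004], 0.75)]
top tray [([0.567, -0.068, -0.001], 0.58), ([0.775, -0.004, -0.002], 0.2)]
side tray [([0.561, -0.064, 0.004], 0.69)]
((563.239990234375, -63.707435607910156), (244.92922973632812, 91.04367065429688), 87.17955780029297)
```

View pics/s6c.png

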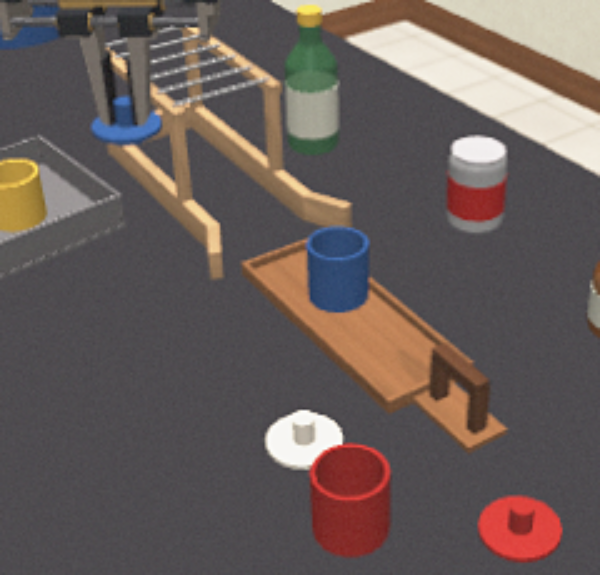

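View pics/t6c.png

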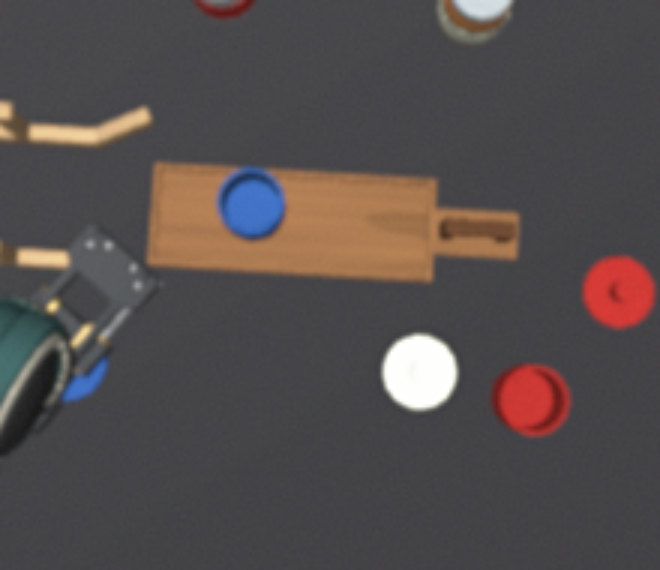

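View pics/w6.png

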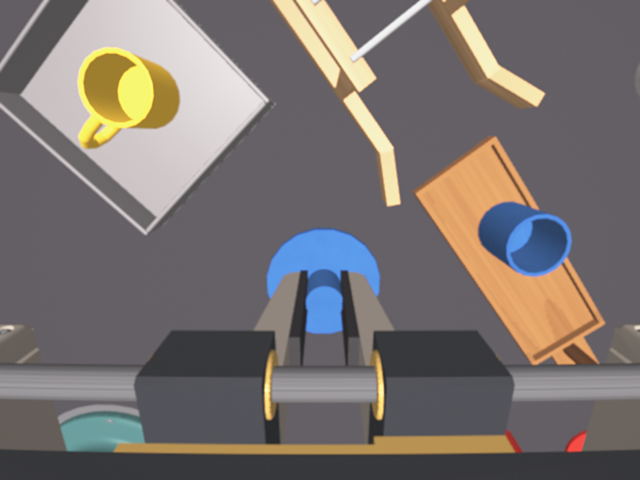

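The pot is upright at about (0.5745, -0.0325) and still on the tray, but near one wall. The lid is still level in the grip. Lowering it there.

```bash
python3 - <<'E'
from h import *
a=np.deg2rad(-40); x,y=.5743,-.0327
env.reach([x-.03,y,.16],down(a)); env.movel([x,y,.14])
p,d=viewer.read_camera('side'); print([(np.round(q['at'],4).tolist(),round(q['score'],2)) for q in tip_of('side','pot_blue_rim')[:2]])
env.movel([x,y,.095],rate=.1); env.pause(.3); st()
for z in [.083,.080,.077,.0745]:
    env.movel([x,y,z],rate=.03); s=st('z')
    if s['wrist_force'][2]>4: break
snap('side','s7')
E
python3 -c "
import cv2;i=cv2.imread('pics/s7.png');cv2.imwrite('pics/s7c.png',cv2.resize(i[150:320,180:400],None,fx=3,fy=3))"
```

```text
[([0.5729, -0.0318, 0.0645], 0.88)]
 t 41.52 ee [0.5746, -0.0327, 0.0954] w 0.017 F [0.2, 0.4, 0.5]
z t 42.08 ee [0.5742, -0.0328, 0.0828] w 0.0173 F [0.5, 0.1, 0.4]
z t 42.33 ee [0.5742, -0.0327, 0.0799] w 0.0172 F [-0.8, 0.2, 0.2]
z t 42.58 ee [0.5742, -0.0327, 0.0768] w 0.017 F [0.0, 0.6, -0.6]
z t 42.83 ee [0.5742, -0.0327, 0.0743] w 0.017 F [0.4, 0.5, -0.9]
```

View pics/s7c.png

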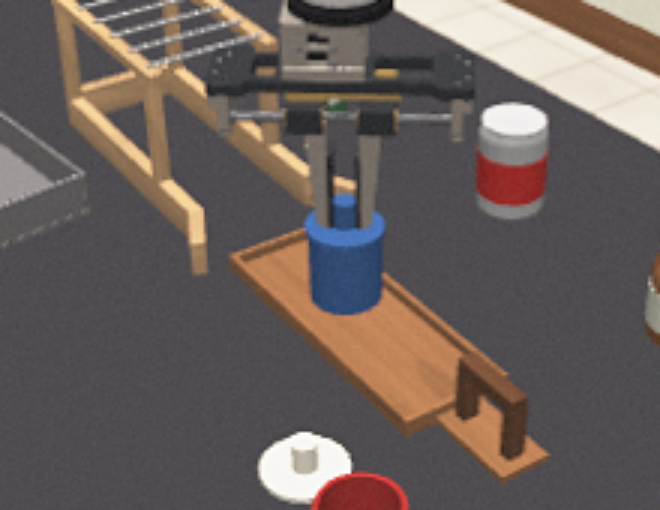

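The lid dropped into the mouth with no contact force. I'll release it and fetch the red pot.

```bash
python3 - <<'E'
from h import *
x,y=.5743,-.0327
effector.release(); st('rel'); env.movel([x,y,.16],rate=.2)
snap('side','s8')
p,d=snap('top','t8'); print([(np.round(q['at'],4).tolist(),round(q['score'],2)) for q in tip_of('top','pot_red')[:2]])
print(rim('top',.411,-.271,zlo=.05,pd=(p,d)))
x,y=.411,-.2712
pick(x,y,.023,np.deg2rad(90),np.deg2rad(-2))
env.movel([x,y,.12]); st('up'); snap('side','s9')
E
python3 -c "
import cv2;i=cv2.imread('pics/s9.png');cv2.imwrite('pics/s9c.png',cv2.resize(i[150:370,180:450],None,fx=2.5,fy=2.5))"
```

```text
rel t 44.04 ee [0.5743, -0.0327, 0.0745] w 0.092 F [-0.2, -0.5, 0.1]
[([0.4116, -0.2681, 0.002], 0.61)]
(array([ 0.4114125 , -0.27140276]), np.float64(0.026845720970189613), 131, np.float64(0.059252601623913215))
c1 t 48.26 ee [0.4113, -0.2712, 0.0233] w 0.0593 F [-0.0, 1.6, 4.6]
c2 t 51.71 ee [0.4112, -0.2712, 0.0233] w 0.0565 F [0.8, 1.8, 4.4]
up t 52.51 ee [0.4106, -0.2706, 0.1193] w 0.0565 F [-0.2, -0.5, -0.7]
```

View pics/s9c.png

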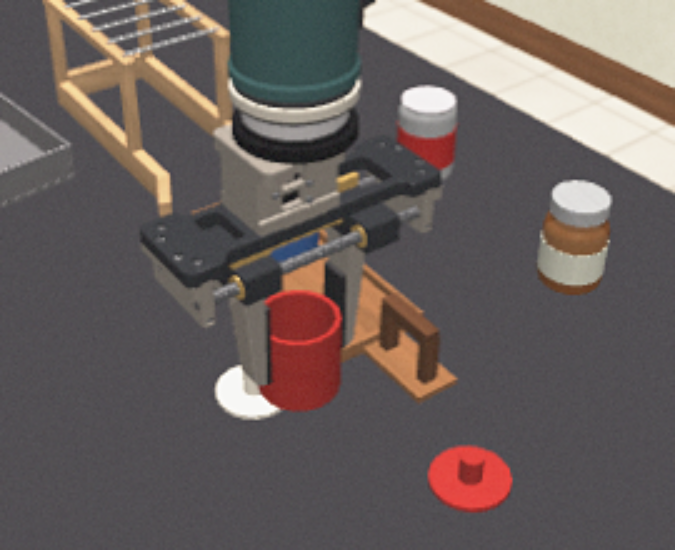

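```bash
python3 - <<'E'
from h import *
a=np.deg2rad(-2); x,y=.5598,-.124
env.movel([.4112,-.2712,.145],rate=.2); env.movel([x,y,.145],rate=.2); st(); env.movel([x,y,.05]); env.movel([x,y,.0285],rate=.05); st('dn')
effector.release(); st('rel'); env.movel([x,y,.16],rate=.25); snap('wrist','w10')
env.reach([.44,-.25,.2],down(np.deg2rad(-30)))
p,d=snap('top','t10'); snap('side','s10'); st()
print(rim('top',x,y,pd=(p,d)), rim('side',x,y))
for n in ['pot_red_rim','pot_blue','lid_blue','lid_red']:
  for c in ['top','side']:
    print(c,n,[(np.round(q['at'],3).tolist(),round(q['score'],2)) for q in tip_of(c,n)[:2]])
E
python3 -c "
import cv2;i=cv2.imread('pics/s10.png');cv2.imwrite('pics/s10c.png',cv2.resize(i[150:370,180:450],None,fx=2.5,fy=2.5))"
```

```text
t 54.02 ee [0.5588, -0.1253, 0.145] w 0.0562 F [0.5, 0.1, -0.5]
dn t 55.39 ee [0.5596, -0.124, 0.0281] w 0.0565 F [-0.4, 0.6, -0.7]
rel t 56.07 ee [0.5598, -0.124, 0.0285] w 0.0917 F [0.5, -0.3, -1.0]
 t 57.63 ee [0.4415, -0.2484, 0.1993] w 0.0922 F [0.8, -0.2, -0.8]
(array([ 0.56028765, -0.12362709]), np.float64(0.02676552103938779), 115, np.float64(0.0646328907024889)) (array([ 0.55903293, -0.12668221]), np.float64(0.0269087004370866), 212, np.float64(0.06372438648145895))
top pot_red_rim [([0.562, -0.125, 0.063], 0.92)]
side pot_red_rim [([0.564, -0.122, 0.068], 0.65)]
top pot_blue [([0.576, -0.035, 0.002], 0.5), ([0.776, -0.0, -0.003], 0.5)]
side pot_blue [([0.578, -0.033, 0.004], 0.93), ([0.559, -0.224, 0.052], 0.41)]
top lid_blue [([0.572, -0.032, 0.056], 0.89)]
side lid_blue [([0.572, -0.029, 0.058], 0.83), ([0.755, -0.226, -0.0], 0.41)]
top lid_red []
side lid_red [([0.501, -0.357, 0.003], 0.9), ([0.562, -0.063, 0.005], 0.3)]
```

View pics/s10c.png

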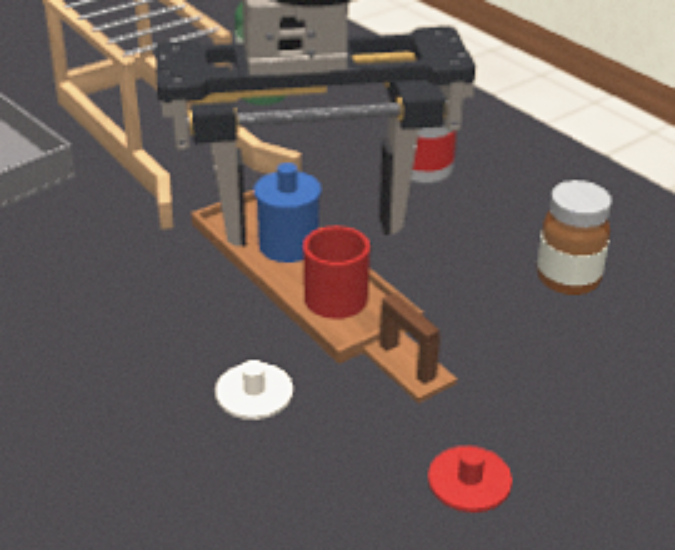

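View pics/w10.png

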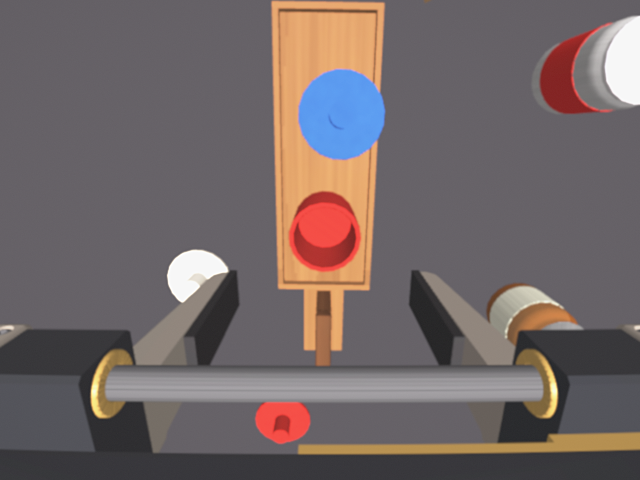

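The red pot is upright at (0.560, -0.124), and the blue pot is closed. Next is the red lid.

```bash
python3 - <<'E'
from h import *
x,y=.504,-.3555
pick(x,y,.0145,np.deg2rad(90),np.deg2rad(-2),lift=.09,sq=(4,25))
env.movel([x,y,.16]); st('up'); snap('wrist','w11')
p,d=snap('top','t11'); print(rim('top',.5598,-.124,pd=(p,d)),trayfit(p,d)[0])
print('side',[(np.round(q['at'],3).tolist(),round(q['score'],2)) for q in (viewer.read_camera('side'),tip_of('side','pot_red_rim'))[1][:2]])
E
```

```text
c1 t 61.73 ee [0.5039, -0.3555, 0.0144] w 0.0179 F [0.3, 0.7, 0.3]
c2 t 66.19 ee [0.504, -0.3555, 0.0144] w 0.017 F [-1.8, 0.3, -0.6]
up t 67.31 ee [0.5036, -0.3549, 0.1591] w 0.0173 F [0.2, -0.1, -0.8]
(array([ 0.56026886, -0.12367473]), np.float64(0.02672216100478273), 113, np.float64(0.064260545005419)) ((563.1842651367188, -63.9385986328125), (244.35166931152344, 91.09626007080078), 87.3680191040039)
side [([0.559, -0.124, 0.064], 0.65)]
```

View pics/w11.png

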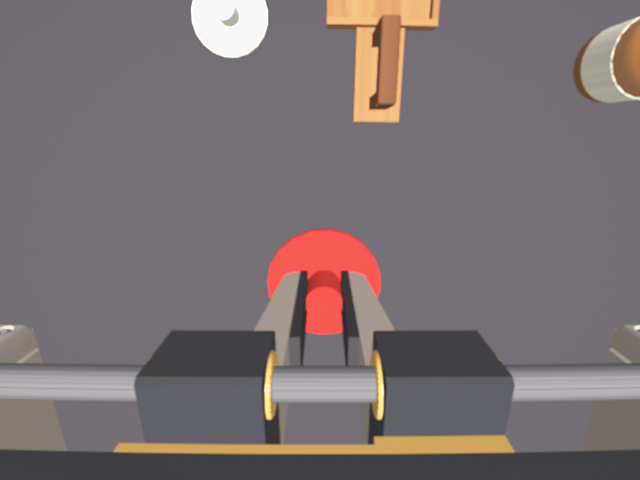

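The red lid is held level and the pot hasn't moved: the top circle fit gives (0.5603, -0.1237). Placing the lid.

```bash
python3 - <<'E'
from h import *
x,y=.5599,-.1239
env.movel([x,y,.16],rate=.2); s=st()
env.movel([x,y,.095],rate=.1); env.pause(.3); st()
ok=True
for z in [.083,.080,.077,.0745]:
    env.movel([x,y,z],rate=.03); s=st('z')
    if s['wrist_force'][2]>4: ok=False; break
snap('side','s12')
if ok:
    effector.release(); env.movel([x,y,.16],rate=.2); 
    env.reach([.46,-.2,.25],down(np.deg2rad(-20)))
    p,d=snap('top','t13'); snap('side','s13'); st()
    P,h,uv=cloud('top',p,d)
    for n,cx,cy in [('red',.5599,-.1239),('blue',.5743,-.0327)]:
        m=(np.hypot(P[:,0]-cx,P[:,1]-cy)<.045)&(P[:,2]>.055); Q=P[m]
        D=Q[(Q[:,2]<.078)]; K=Q[Q[:,2]>.085]; print(n,len(D),np.median(D,0),'knob',len(K),K.mean(0),K[:,2].max())
        A=np.c_[D[:,:2]-D[:,:2].mean(0),np.ones(len(D))]; print('plane',np.linalg.lstsq(A,D[:,2],rcond=None)[0])
    for n in ['pot_red','lid_red','pot_blue','lid_blue']:
      for c in ['top','side']:
        print(c,n,[(np.round(q['at'],3).tolist(),round(q['score'],2)) for q in tip_of(c,n)[:2]])
E
python3 -c "
import cv2
i=cv2.imread('pics/s13.png');cv2.imwrite('pics/s13c.png',cv2.resize(i[180:330,200:400],None,fx=4,fy=4))"
```

```text
t 68.85 ee [0.5595, -0.1253, 0.1602] w 0.0173 F [0.6, 0.6, 0.3]
 t 69.95 ee [0.5602, -0.1238, 0.0954] w 0.0172 F [-0.9, -0.1, -0.3]
z t 70.5 ee [0.5598, -0.124, 0.0828] w 0.0171 F [-0.7, -0.3, -0.7]
z t 70.75 ee [0.5598, -0.1239, 0.0799] w 0.017 F [-0.4, 0.1, 0.2]
z t 71.0 ee [0.5598, -0.1238, 0.0768] w 0.0169 F [-0.1, 1.1, -0.1]
z t 71.25 ee [0.5598, -0.1239, 0.0743] w 0.0172 F [0.3, 0.1, 0.6]
 t 73.81 ee [0.4609, -0.1983, 0.2488] w 0.0919 F [-0.0, 0.3, -0.5]
red 416 [ 0.55947522 -0.12299205  0.07006081] knob 45 [ 0.56038336 -0.12424848  0.0916976 ] 0.09502576050316591
plane [0.00741572 0.00045995 0.0700725 ]
blue 417 [ 0.57361235 -0.03208501  0.0700642 ] knob 43 [ 0.57568658 -0.03252551  0.09218988] 0.09720909601632033
plane [0.0019917  0.00084454 0.07005385]
top pot_red []
side pot_red [([0.562, -0.123, 0.004], 0.71)]
top lid_red [([0.562, -0.122, 0.059], 0.86), ([0.576, -0.03, 0.003], 0.67)]
side lid_red [([0.557, -0.125, 0.057], 0.84)]
top pot_blue [([0.39, 0.291, 0.005], 0.6), ([0.574, -0.032, 0.001], 0.43)]
side pot_blue [([0.577, -0.034, 0.003], 0.67)]
top lid_blue [([0.57, -0.032, 0.058], 0.65)]
side lid_blue [([0.557, -0.225, 0.051], 0.75), ([0.572, -0.028, 0.058], 0.7)]
```

View pics/s13c.png

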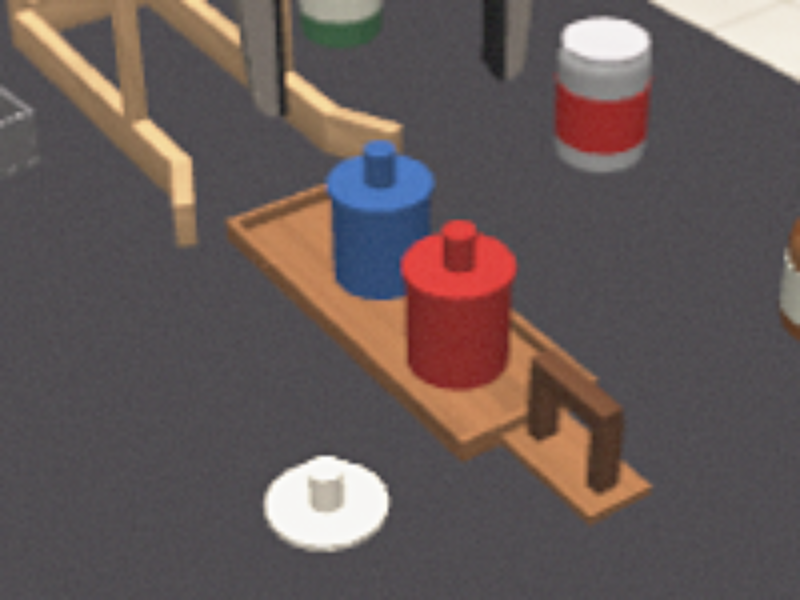

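Step 1's state is confirmed. Both discs' tops are at z = 0.070, as expected for seated lids, with tilt under 0.01 rad. Refining the shelf axis before I take the handle.

```bash
python3 - <<'E'
from h import *
G=[]
for i in range(3):
    p,d=viewer.read_camera('top'); G.append(cloud('top',p,d)[0])
print('tray',trayfit(p,d)[0])
P=np.concatenate(G)
m=(np.abs(P[:,0]-.585)<.08)&(P[:,2]>.024)&(P[:,2]<.036); Q=P[m]
def edge(sel,f,bins):
    ys=[];xs=[]
    for y in bins:
        w=Q[sel&(Q[:,1]>=y)&(Q[:,1]<y+.006)]
        if len(w)>5: ys.append(y+.003); xs.append(f(w[:,0]))
    return np.array(ys),np.array(xs)
R=(Q[:,0]>.61); L=(Q[:,0]<.56)&(Q[:,0]>.51)
for n,s,b in [('R in',R,np.arange(.114,.36,.006)),('R inNear',R,np.arange(.114,.16,.006)),('L in',L,np.arange(.114,.16,.006))]:
    f=(lambda v:np.percentile(v,4)) if n[0]=='R' else (lambda v:np.percentile(v,96))
    y,x=edge(s,f,b); c=np.polyfit(y-.24,x,1); print(n,len(y),c,'res',np.std(x-np.polyval(c,y-.24)), 'at .14',np.polyval(c,-.1),'mean.',x.mean(),y.mean())
m=(np.abs(P[:,0]-.585)<.1)&(P[:,1]>.1)&(P[:,1]<.45)&(P[:,2]>.125)&(P[:,2]<.143); T=P[m]; print(cv2.minAreaRect((T[:,:2]*1000).astype(np.float32)))
# handle bar
m=(np.abs(P[:,0]-.556)<.03)&(P[:,1]>-.28)&(P[:,1]<-.18)&(P[:,2]>.05)&(P[:,2]<.066); H=P[m]; print('handle',cv2.minAreaRect((H[:,:2]*1000).astype(np.float32)),np.median(H[:,2]))
for n in ['shelf','tray','tray_handle']:
  for c in ['top','side']:
    if c=='side': viewer.read_camera('side')
    print(c,n,[(np.round(q['at'],3).tolist(),round(q['score'],2)) for q in tip_of(c,n)[:1]])
for a in (-2.5,177.5):
    q=solver.inverse_kinematics([.5556,-.225,.1],down(np.deg2rad(a))); print(a,q)
E
```

```text
tray ((563.0697631835938, -63.701927185058594), (244.7637481689453, 90.95325469970703), 87.22332763671875)
R in 36 [0.05291289 0.63683033] res 0.00045609338344890227 at .14 0.631539041111102 mean. 0.6365481280049053 0.23466666666666677
R inNear 8 [0.03437009 0.63504497] res 0.0003645489919945493 at .14 0.6316079610051901 mean. 0.631539220830283 0.138
L in 8 [0.05004956 0.53724063] res 0.0007049143048929098 at .14 0.5322356759713719 mean. 0.5321355768609985 0.138
((589.0930786132812, 268.6973571777344), (213.56414794921875, 123.40061950683594), 87.0490493774414)
handle ((555.5076293945312, -213.57254028320312), (33.48931884765625, 13.196837425231934), 89.11811065673828) 0.057872087096549674
top shelf [([0.587, 0.237, 0.004], 0.96)]
side shelf [([0.587, 0.241, -0.004], 0.59)]
top tray [([0.566, -0.069, 0.001], 0.79)]
side tray [([0.563, -0.126, 0.003], 0.75)]
top tray_handle [([0.559, -0.229, 0.053], 0.96)]
side tray_handle [([0.555, -0.224, 0.054], 0.65)]
-2.5 [-0.29898729  0.66949413  0.87293233  1.86033967 -0.6407627   0.91969521
  0.83368298]
177.5 [-0.54218623  1.1821527   1.51309089  1.87246294 -1.2124926   1.40651042
 -1.89612493]
```

```bash
cat >> h.py <<'E'
O=np.array([.5871,.2395]); U=np.array([.0528,.9986]); YS=np.deg2rad(-3.03)
def H(s,z=.033): q=O+(s-.160)*U; return [q[0],q[1],z]
E
python3 - <<'E'
from h import *
a=np.deg2rad(-2.7); x,y=.5556,-.2258
env.reach([x,y,.18],down(a)); st()
env.movel([x,y,.08]); env.movel([x,y,.033],rate=.08); st()
effector.grasp(40); s=st('grip'); snap('wrist','w14')
env.movel(H(-.325),frame=down(YS),rate=.04); st('back')
env.pause(.2); s=env.sense(); p,d=snap('wrist','w15'); p,d=snap('top','t15'); print(trayfit(p,d)[0])
E
```

```text
t 75.37 ee [0.5545, -0.2269, 0.1801] w 0.0923 F [0.0, 0.1, 0.4]
 t 76.92 ee [0.5556, -0.2261, 0.033] w 0.0923 F [-0.3, -0.4, 0.1]
grip t 78.08 ee [0.5555, -0.2258, 0.033] w 0.0135 F [-1.3, 0.4, 0.7]
back t 78.78 ee [0.5617, -0.2451, 0.033] w 0.0132 F [0.3, 0.6, 0.5]
((570.5391845703125, -71.16523742675781), (220.3969268798828, 90.90494537353516), 87.18698120117188)
```

View pics/w15.png

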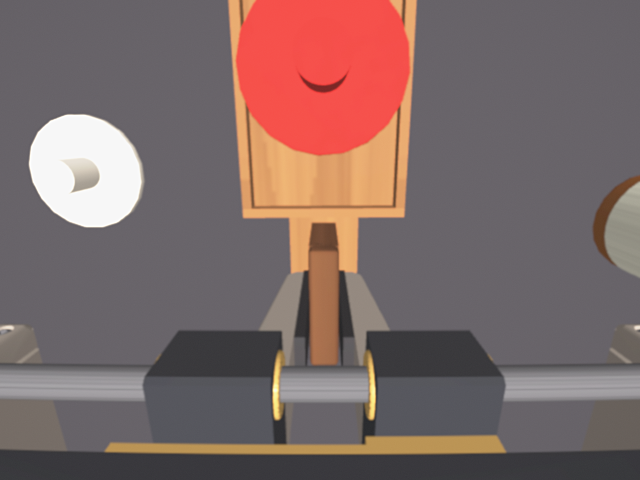

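View pics/t15.png

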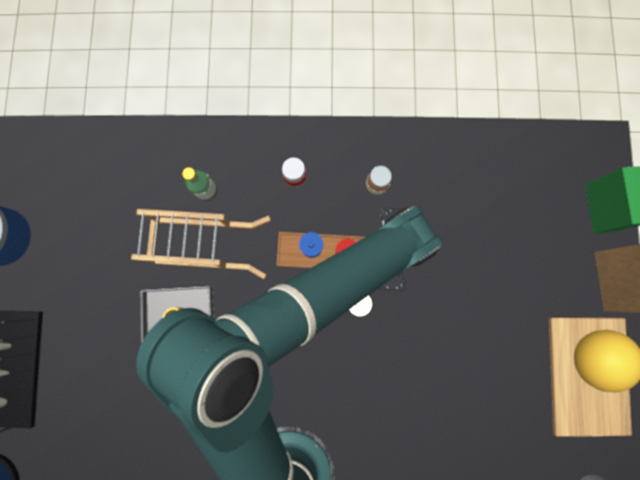

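The tray is straight (87.2°) and on the shelf axis to within 1 mm. Now I'll slide it in slowly, watching the force.

```bash
python3 - <<'E'
from h import *
for s_ in [-.26,-.20,-.14]:
    env.movel(H(s_),rate=.06); s=st(str(s_))
    if np.linalg.norm(s['wrist_force'])>25: print('stop'); break
snap('side','s16'); snap('wrist','w16')
E
python3 -c "
import cv2
i=cv2.imread('pics/s16.png');cv2.imwrite('pics/s16c.png',cv2.resize(i[110:330,160:400],None,fx=2.7,fy=2.7))"
```

```text
-0.26 t 80.31 ee [0.5651, -0.1791, 0.033] w 0.0136 F [0.2, 2.2, -0.5]
-0.2 t 81.46 ee [0.5682, -0.119, 0.033] w 0.0134 F [0.6, 3.0, 0.0]
-0.14 t 82.61 ee [0.5713, -0.0591, 0.033] w 0.0138 F [1.0, 2.3, -0.9]
```

View pics/s16c.png

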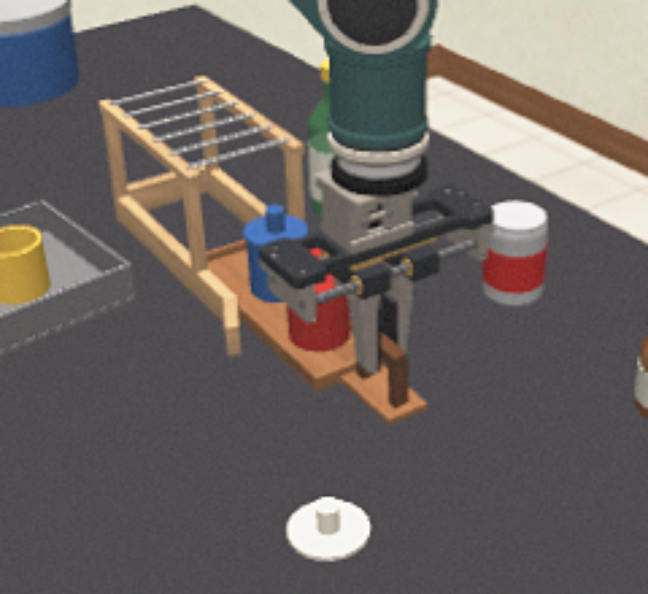

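View pics/w16.png

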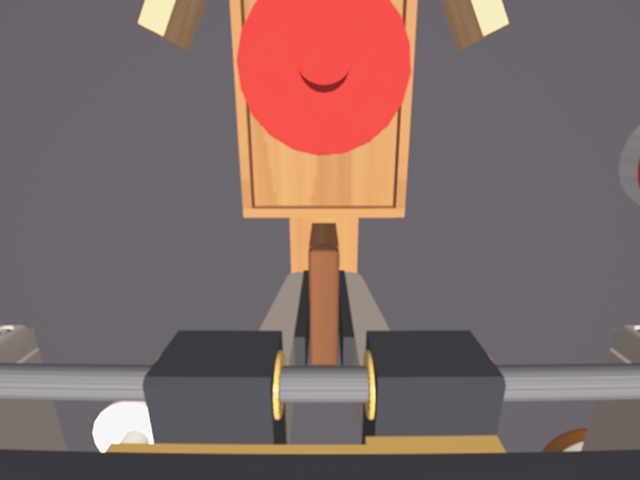

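The tray has entered the guides centred, both pots are lidded, and forces are about 3 N. Carrying on to the stop.

```bash
python3 - <<'E'
from h import *
for s_,r in [(-.08,.06),(-.03,.06),(-.01,.03),(-.004,.02),(0,.01),(.003,.01),(.005,.01),(.007,.01)]:
    env.movel(H(s_),rate=r); s=st(str(s_))
    if np.linalg.norm(s['wrist_force'])>15: print('stop'); break
snap('side','s17'); snap('wrist','w17'); p,d=snap('top','t17')
E
python3 -c "
import cv2
i=cv2.imread('pics/s17.png');cv2.imwrite('pics/s17c.png',cv2.resize(i[110:330,160:400],None,fx=2.7,fy=2.7))"
```

```text
-0.08 t 83.86 ee [0.5745, 0.0008, 0.033] w 0.0137 F [1.1, 1.9, -0.5]
-0.03 t 84.84 ee [0.5771, 0.0509, 0.033] w 0.014 F [-0.6, 2.1, -2.0]
-0.01 t 85.66 ee [0.5782, 0.0704, 0.033] w 0.0136 F [-0.7, 0.6, -2.4]
-0.004 t 86.11 ee [0.5785, 0.076, 0.033] w 0.014 F [1.0, -0.3, -2.5]
0 t 86.66 ee [0.5787, 0.0799, 0.033] w 0.0137 F [0.3, -0.9, -3.2]
0.003 t 87.11 ee [0.5788, 0.083, 0.033] w 0.0135 F [-0.2, -1.3, -2.3]
0.005 t 87.46 ee [0.5788, 0.0842, 0.033] w 0.0137 F [0.3, -2.9, -1.9]
0.007 t 87.81 ee [0.5788, 0.0841, 0.0331] w 0.0138 F [-2.0, -7.1, -2.0]
```

View pics/s17c.png

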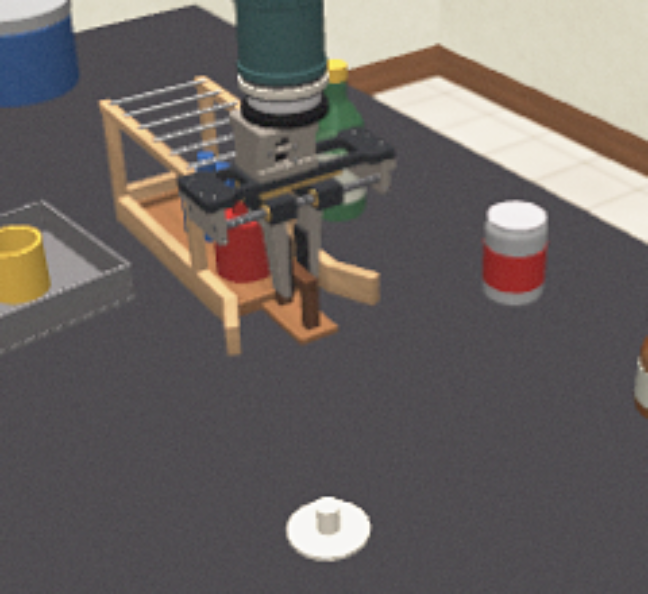

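View pics/w17.png

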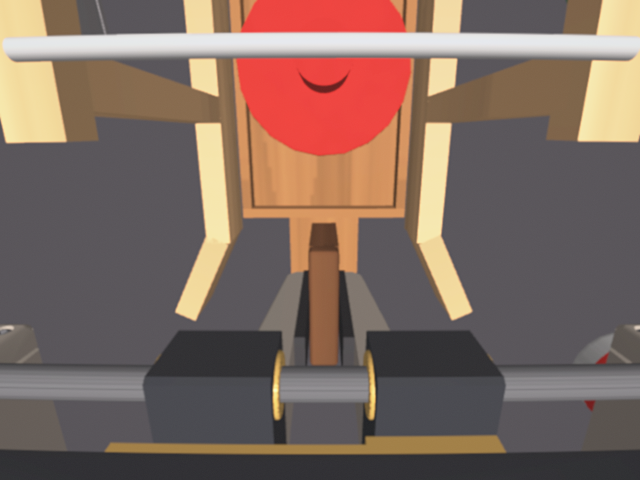

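Motion stopped at y = 0.0841, against 0.0847 expected at the stop, and the push force rose to 7 N. The grip hasn't shifted on the handle. Releasing and retreating.

```bash
python3 - <<'E'
from h import *
s=env.sense(); e=np.array(s['ee_pos'])
env.movel(H(.0050,.034),rate=.02); st()
effector.release(); st('rel')
q=H(.005); env.movel([q[0],q[1],.12],rate=.15); st(); env.movel([q[0]-.03,q[1]-.15,.2],rate=.2); env.reach([.40,-.25,.25],down(np.deg2rad(-30))); st()
env.pause(.3)
p,d=snap('top','t18'); snap('side','s18')
P,h,uv=cloud('top',p,d)
u=np.array([.0528,.9986]); w=np.array([.9986,-.0528])
Q=P.copy(); r=P[:,:2]-O; sx=r@u; sy=r@w
m=(np.abs(sy)<.06)&(sx>-.26)&(sx<-.08)&(P[:,2]>.045)&(P[:,2]<.066); print('bar sx',sx[m].min(),sx[m].max(),'sy',sy[m].min(),sy[m].max())
for n,hu in [('red',lambda h:(h<8)|(h>172)),('blue',lambda h:(h>95)&(h<130))]:
    m=(np.abs(sy)<.05)&(sx>-.12)&(sx<.13)&hu(h[:,0])&(h[:,1]>120)&(P[:,2]>.05)&(P[:,2]<.115)
    D=m&(P[:,2]<.078); A=np.c_[P[D,:2]-P[D,:2].mean(0),np.ones(D.sum())]
    print(n,D.sum(),'c',sx[D].mean(),sy[D].mean(),'z',np.median(P[D,2]),np.linalg.lstsq(A,P[D,2],rcond=None)[0], 'maxz',P[m,2].max())
for n in ['cup','pot_red','lid_red','pot_blue','lid_blue','tray','tray_handle','jar','can','bottle']:
  for c in ['top','side']:
    print(c,n,[(np.round(q['at'],3).tolist(),round(q['score'],2)) for q in tip_of(c,n)[:1]])
st()
E
python3 -c "
import cv2
i=cv2.imread('pics/s18.png');cv2.imwrite('pics/s18c.png',cv2.resize(i[110:310,110:360],None,fx=3,fy=3))
i=cv2.imread('pics/t18.png');cv2.imwrite('pics/t18c.png',cv2.resize(i[150:370,120:400],None,fx=2.7,fy=2.7))"
```

```text
t 88.22 ee [0.5788, 0.0843, 0.034] w 0.0134 F [-0.6, -4.1, -2.1]
rel t 89.42 ee [0.5789, 0.0847, 0.034] w 0.0916 F [-0.6, 0.6, -0.6]
 t 90.15 ee [0.5783, 0.0851, 0.1195] w 0.0919 F [-0.7, 0.3, 0.2]
 t 92.12 ee [0.4013, -0.2486, 0.2498] w 0.0917 F [0.4, -0.5, -0.1]
bar sx -0.18657701396700266 -0.08032015091466636 sy -0.011066542086069312 0.009379536811302271
red 365 c -0.05678736686206108 -0.00023602169963316826 z 0.06996954720362214 [0.02396898 0.02980916 0.069666  ] maxz 0.09454593065123151
blue 304 c 0.036132909001848054 0.008957167901345878 z 0.0697674349828149 [0.02954563 0.06776773 0.06912952] maxz 0.09685251791232807
top cup [([0.39, 0.29, 0.006], 0.76)]
side cup [([0.386, 0.294, 0.006], 0.69)]
top pot_red [([0.587, 0.187, 0.004], 0.66)]
side pot_red [([0.584, 0.186, 0.003], 0.6)]
top lid_red [([0.586, 0.186, 0.056], 0.82)]
side lid_red [([0.582, 0.185, 0.06], 0.64)]
top pot_blue [([0.598, 0.278, 0.004], 0.44)]
side pot_blue [([0.584, 0.186, 0.065], 0.57)]
top lid_blue [([0.595, 0.278, 0.061], 0.59)]
side lid_blue []
top tray [([0.591, 0.241, 0.001], 0.67)]
side tray [([0.585, 0.242, 0.004], 0.58)]
top tray_handle [([0.584, 0.081, 0.054], 0.87)]
side tray_handle [([0.58, 0.081, 0.051], 0.6)]
top jar [([0.753, -0.226, -0.003], 0.97)]
side jar [([0.756, -0.223, -0.002], 0.91)]
top can [([0.774, -0.002, 0.001], 0.64)]
side can [([0.771, -0.003, 0.0], 0.62)]
top bottle [([0.737, 0.235, 0.003], 0.92)]
side bottle [([0.738, 0.241, -0.004], 0.81)]
 t 93.53 ee [0.4, -0.25, 0.25] w 0.0916 F [-0.6, -0.1, 0.2]
```

View pics/s18c.png

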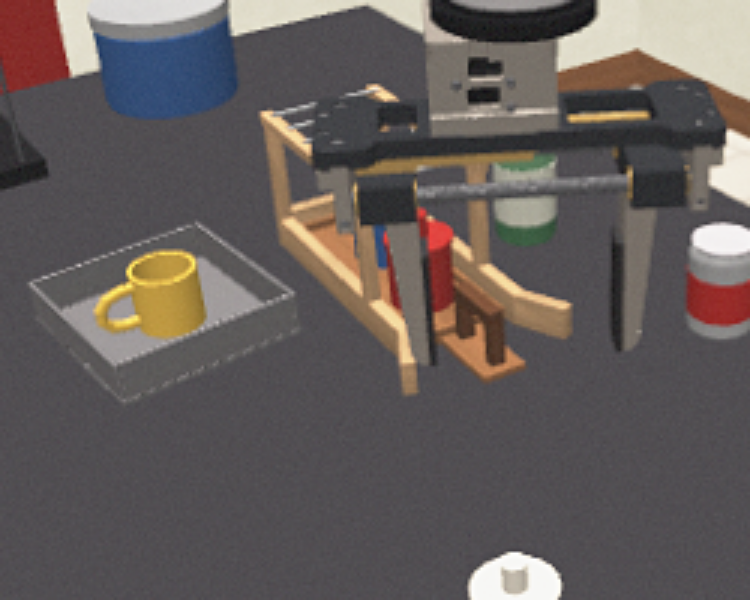

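View pics/t18c.png

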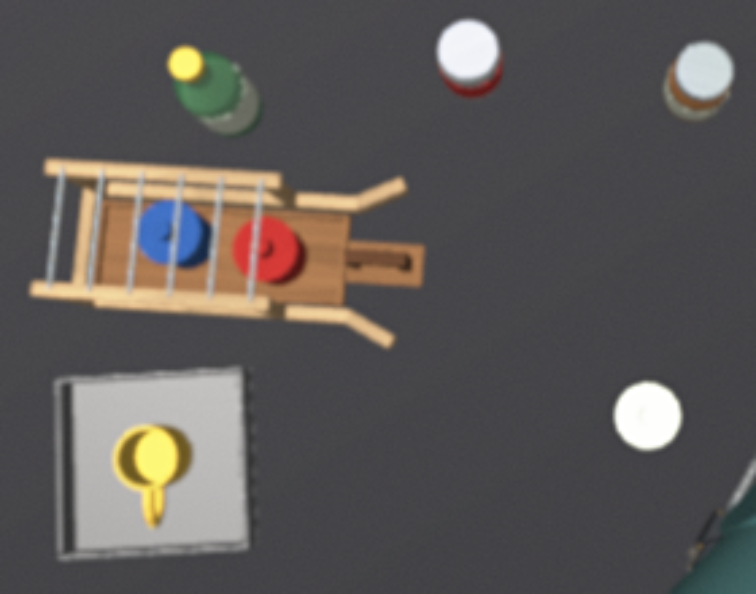

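Everything looks right. The blue disc's plane fit of 0.068 probably includes shelf wire and pot wall pixels, so I'll recheck it robustly, along with the seat at the stop and the rear of the handle.

```bash
python3 - <<'E'
from h import *
env.reach([.36,-.30,.25],down(np.deg2rad(-30)))
u=np.array([.0528,.9986]); w=np.array([.9986,-.0528])
Ps=[];Hs=[]
for i in range(3):
    p,d=viewer.read_camera('top'); P,h,uv=cloud('top',p,d); Ps.append(P);Hs.append(h)
P=np.concatenate(Ps);h=np.concatenate(Hs); r=P[:,:2]-O; sx=r@u; sy=r@w
for n,cx,cy,hu in [('red',-.0555,0,lambda h:(h<8)|(h>172)),('blue',.0365,.009,lambda h:(h>95)&(h<130))]:
    k=hu(h[:,0])&(h[:,1]>120)&(np.hypot(sx-cx,sy-cy)<.027)
    D=k&(np.abs(P[:,2]-.07)<.006); Q=P[D]
    for _ in range(3):
        A=np.c_[Q[:,:2]-[*(O+cx*u+cy*w)],np.ones(len(Q))]; c=np.linalg.lstsq(A,Q[:,2],rcond=None)[0]; e=Q[:,2]-A@c; Q=Q[np.abs(e)<.003]
    K=(np.hypot(sx-cx,sy-cy)<.02)&(P[:,2]>.084)&(P[:,2]<.105)&hu(h[:,0])&(h[:,1]>100)
    print(n,len(Q),'plane',c.round(4),'knob n',K.sum(),sx[K].mean(),sy[K].mean(),P[K,2].max())
# handle plate rear end (tray x -200) & tray wood profile near the stop
m=(np.abs(sy)<.012)&(sx<-.12)&(P[:,2]>.002)&(P[:,2]<.03)&(h[:,1]>90)&(h[:,0]<20); print('plate rear sx',np.percentile(sx[m],[0,1,3]))
for x in np.arange(.105,.150,.003):
    k=(np.abs(sy)<.03)&(sx>=x)&(sx<x+.003)&(P[:,2]<.06); print(round(x,3),k.sum(),np.median(P[k,2]).round(4) if k.any() else '')
m=(np.abs(sx+.08)<.02)&(P[:,2]<.02)&(P[:,2]>.008)&(h[:,1]>90); print('tray sides sy at x-.08',sy[m].min(),sy[m].max())
E
```

```text
red 650 plane [0.0051 0.0025 0.07  ] knob n 98 -0.05581406261417467 9.171336846376901e-05 0.09727798191983084
blue 579 plane [ 0.0065 -0.0015  0.0702] knob n 123 0.03779937589482109 0.010891609172656911 0.09800666403962799
plate rear sx [-1.0681941  -1.06617235 -1.06540907]
0.105 69 0.0055
0.108 69 0.0056
0.111 82 0.0052
0.114 72 0.006
0.117 61 0.0052
0.12 100 0.0063
0.123 130 0.0122
0.126 102 0.0267
0.129 90 0.03
0.132 72 0.0303
0.135 78 0.0299
0.138 61 0.0296
0.141 6 0.0266
0.144 0 
0.147 0 
tray sides sy at x-.08 -0.060923771911245136 0.05012864743824642
```

Both lids are level (under 0.01 rad) and seated with their discs at 70 mm. The tray rim runs straight into the stop with no gap. Handing in.

```bash
python3 - <<'E'
from h import *
workorder.finish_job(); st()
E
```

```text
the job is handed in; nothing more can be done
the job is handed in; nothing more can be done
```

I handed the job in at about 94 s of the 210 s allowed; no verdict is reported. The yellow mug is upright in the tub. The red and blue pots, the only two that were out, stand on the tray with their own lids on. The tray is pushed in under the shelf against the stop.

**Knock:** The blue pot was knocked about 2 cm along the tray while I fetched its lid. I missed the reading that showed this, so my first lowering touched the pot's edge with 13 N. I backed off, measured again and seated the lid with no contact force.

**Last checks:**
- **Lids:** both discs are at 70 mm, the height expected for seated lids, and tilt less than 0.01 rad.
- **Tray:** it stopped 4 to 5 mm along the shelf axis (home is 5 mm) as the push force rose to 7 N. Depth shows no gap at the stop.
- **Mug:** it is within about 1 cm of the tub's centre.
- **Bystanders:** the jar, can and bottle are within measurement error of where they started.

**Checks that failed or disagreed:**
- The first tilt fit on the blue lid read 0.068 rad. I put that down to shelf-wire and pot-side pixels; the cleaner refit read 0.007 rad.
- The networks put the handle about 4 mm short of where I gripped it, roughly their own accuracy.
- My check of the tray's rear edge caught background pixels and was no use.

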